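# Tighten two spoke nuts by counted quarter turns

### The job

Using the standing key, tighten the spoke nut at the pointer by two quarter turns clockwise seen from above: after the first quarter let go of the key, leaving it standing on the nut, and take it afresh for the second. Then move the key to the next nut clockwise round the rim and tighten that by just one quarter turn. Finally stand the key upright on its round pad again; leave the other nuts and the things around as they are.

Things in the scene. Friction and masses are not known exactly. Their poses are not given: they have to be found in the camera images.
- wheel: Spoked wheel clamped flat on a fixed low stand; rim 184 mm across, 24 mm wide, rim top at z = 26 mm. Origin: on the hub axis at worktop height; z up, x from the hub to the pointer. Six equal brass nuts stand on the rim 80 mm from the hub axis, 60 degrees apart: nut0 at the pointer, then nut1, nut2 ... nut5 clockwise seen from above.
- pointer_tip (a point): Tip of the small dark steel cone, 108 mm from the hub axis and 24 mm above the worktop, that points inward at nut0. It sits on a dark post 14 x 14 mm, 32 mm high, just outside the rim (125 to 139 mm from the hub axis), fixed to the stand.
- key: Loose nut key, about 0.15 kg, stands upright by itself, also on a nut. Origin: centre of its underside, z up. Steel body 44 (x) x 30 (y) mm, 34 mm high; on it a grey square handle 26 x 26 mm, sides along x and y, from 34 to 78 mm height. Central pocket in the underside 29 (x) x 11 (y) mm, 16 mm deep: fits over a nut's blade, either way round, with about 0.12 rad of play each way.
- key_pad: Round flat rubber rest pad, 90 mm diameter, 6 mm thick, fixed to the worktop; the key stands on it at the start. Origin: centre of its underside.
- housing_9: Yellow open housing 95 x 108 x 50 mm, bystander. Origin: centre of underside.
- screw_jar: Small white jar with lid, 46 mm diameter, 50 mm high, bystander. Origin: centre of underside.
- driver_green: Green-handled screwdriver, 129 mm long, lying on the worktop, bystander. Origin: centre of underside.
- nut0 (a joint): Angle of nut0 (the nut at the pointer, to be turned first); 0 when its blade points along the spoke, grows clockwise seen from above (tightening); a quarter turn is 1.571 rad. Stiff by friction (0.06 N m), stays where it is left; no detents; end stops at -0.4 and 5.0.
- nut0_top (a point): Centre of the top edge of nut0's upright blade: 26 mm long (x), 8 mm thick (y), 14 mm high, half-round top at z = 44 mm. It stands on the nut's round flange (36 mm across, top face at z = 30 mm), on which the seated key's underside rests. x along the blade, z up; turns with the nut; at the start the blade lies along the spoke.
- nut1 (a joint): Angle of nut1 (the next nut clockwise round the rim from nut0, seen from above); 0 when its blade points along the spoke, grows clockwise seen from above (tightening); a quarter turn is 1.571 rad. Stiff by friction (0.06 N m), stays where it is left; no detents; end stops at -0.4 and 5.0.
- nut1_top (a point): Centre of the top edge of nut1's upright blade: 26 mm long (x), 8 mm thick (y), 14 mm high, half-round top at z = 44 mm. It stands on the nut's round flange (36 mm across, top face at z = 30 mm), on which the seated key's underside rests. x along the blade, z up; turns with the nut; at the start the blade lies along the spoke.
- nut2 (a joint): Angle of nut2, position 3 clockwise from the pointer; must not be turned.
- nut3 (a joint): Angle of nut3, position 4 clockwise from the pointer; must not be turned.
- nut4 (a joint): Angle of nut4, position 5 clockwise from the pointer; must not be turned.
- nut5 (a joint): Angle of nut5, position 6 clockwise from the pointer; must not be turned.

How it is judged:
By the outcome, as a careful person would: the job done as asked, in the order asked, and still so for the second after the job is handed in, with the robot touching nothing.
It also fails if it takes over 72 s, if anything falls off the work surface, if the arm or the gripper's body presses on something with over 40 N, if the wrist force passes 120 N, or if a joint passes its speed limit or range.

### The arm

A 6-joint arm with a two-finger parallel gripper is mounted at the origin on a cart in front of the work surface, level with it; the furniture and walls round the work are solid. World frame = base frame: x ahead of the robot, y to its left, z up, the work surface at z = 0. Lengths are in m, angles in rad, forces in N, time in s.
With the tool pointing down it reaches from about 0.35 to 0.775 m from the base axis. Payload 7.3 kg.
Tool frame: the origin (TCP) lies at the centre of the arm's flange, where the gripper is bolted on; the fingertips stand 178 mm ahead of it and the grasp point (between the pads) lies 159 mm ahead of it; z points along the fingers, y is the line along which they close (so a half turn about z gives the same grasp; the last joint's range is limited). The gripper opens to 92 mm and grips with 3 to 60 N. Pads are 19 mm wide; open, the fingers measure 130 mm over their backs; the gripper's body (75 mm by 190 mm) begins 47 mm behind the grasp point.
Start: joints at [0.998, 0.342, 1.524, -0, 1.275, -0.146], TCP at [0.217, 0.478, 0.405] pointing down, gripper open.
Joint ranges: [-2.53, 2.53], [-0.77, 2.02], [0.04, 2.7], [-1, 4.14], [0.28, 2.66], [-3.11, 3.11]. Speed limits (rad/s): [2.57, 2.57, 3.14, 3.14, 3.14, 3.14].

### API

Orientations are given as [roll, pitch, yaw] about the fixed x, y, z axes, in that order (R = Rz(yaw) Ry(pitch) Rx(roll)).
In Python, from cell import robot, status, workorder, read_camera gives the robot as it stands (robot), with the cameras as plain functions, the readings (status) and the job (workorder).
- The arm moves only by the shell command python3 drive.py 'ROWS' [OPENING] [FORCE]. ROWS is a JSON list of rows, 1 to 8 of them, each of 6 numbers: dx, dy, dz in m, then a rotation vector rx, ry, rz in rad; each row shifts and turns the commanded pose from where the row before left it, along the tool's axes as they then stand; what a row does not reach is not made up. A row lasts 1/12 s, in which the tool goes at most 0.0417 m and 0.125 rad, less where a joint would pass 70% of its speed; a pose out of reach is approached as far as the arm can. OPENING is the finger opening in m, set as the command begins (- or left out keeps the last). The fingers move at their own pace and stop on an object; FORCE is the grip in N (left out, the last holds). Time passes only in rows, so rows that do not move let the fingers close. It prints the time, the measured TCP pose, the force, the opening and the grip force at its end.
- status.observe(): the state, without advancing time (a new reading comes with each control period).
- read_camera(name): name is "scene" or "top" or "wrist"; returns a dict with "image" (400x640x3 uint8, red, green, blue), "fx", "fy", "cx", "cy" (pixels), "k1" (the pictures are not rectified: a ray, as slopes to the right and down, at radius r is drawn at 1 + k1 r^2 times it, then the intrinsics apply), "pose" (4x4, takes a point from camera to world coordinates). Camera axes: x right, y down, z forward; pixel columns grow to the right and rows downward; lengths in m; the calibration is good to about 2 mm. A picture is of the moment at which its call begins. There is no depth.
- workorder.hand_in(): hands the job in; it is judged then, once.
The state is a dict: "time": time; "qpos": joint angles; "qvel": joint speeds; "joint_efforts": joint torques, N m; "tool_pos": TCP position; "tool_rot": TCP orientation; "contact_force": force on the tool from outside, world axes, zero at the start; "torque": the same for the moment, N m; "opening": finger opening in m; "grip_force": force on a finger pad.
Only numpy, scipy, OpenCV 4.12 (cv2) and the standard library are available. Lean on these libraries where they do the work, as an engineer would, in place of code of your own. Each camera call takes 0.05 s, during which the arm holds its last target. There are 200 camera calls.

## Working session

There is one attempt and no reset: what is moved stays moved. The work goes in short steps, Python scripts to look and compute and a shell command to move; the robot and the scene stay as the last step left them, time stands still between calls to the robot, and variables do not carry over. Pictures are saved under pics/ and viewed, at most 10 in all, crops included, and the job is handed in when it is done.

```bash
ls; mkdir -p pics; python3 - <<'E'
from cell import robot, status, workorder, read_camera
import cv2,json
s=status.observe();print(s)
for n in("scene","top"):
    c=read_camera(n);cv2.imwrite(f"pics/{n}0.png",c["image"][:,:,::-1])
    print(n,c["fx"],c["fy"],c["cx"],c["cy"],c["k1"],c["pose"])
E
```

```text
cell.py
drive.py
pics
{'time': 0.0, 'qpos': array([ 9.98020021e-01,  3.42727589e-01,  1.52503954e+00, -8.44281995e-06,
        1.27543138e+00, -1.46030975e-01]), 'qvel': array([-8.55429172e-04, -8.26412826e-04, -9.51254789e-05,  1.27080175e-03,
        1.03099034e-03, -8.80966742e-04]), 'joint_efforts': array([-2.17952487e-05, -4.31239700e+01, -2.44218493e+01,  7.19089690e-02,
        5.59267402e-02, -9.50873232e-05]), 'tool_pos': array([0.21721859, 0.47779499, 0.40403437]), 'tool_rot': array([-3.14000271e+00, -2.25684726e-04,  2.71484961e+00]), 'contact_force': array([ 0.27049214, -0.18295191,  0.0746872 ]), 'torque': array([ 0.00117583, -0.01772001, -0.02982658]), 'grip_force': 0.0, 'opening': 0.09142306494282637}
scene 393.43747962716054 393.43747962716054 324.990624671265 203.40841512994217 -0.06334291371716341 [[ 0.75145258 -0.40127337  0.52373535  0.04854254]
 [-0.65975608 -0.46470031  0.59057222 -0.58685494]
 [ 0.00639907 -0.78932459 -0.61394279  0.6828191 ]
 [ 0.          0.          0.          1.        ]]
top 389.3636290814035 389.3636290814035 314.666339210156 208.7826145347528 0.013401642088671409 [[ 0.09090153 -0.97497412  0.20288514  0.37154106]
 [-0.99585744 -0.0885434   0.02068876 -0.00143592]
 [-0.00220686 -0.20392532 -0.97898396  1.00581831]
 [ 0.          0.          0.          1.        ]]
```

View pics/scene0.png

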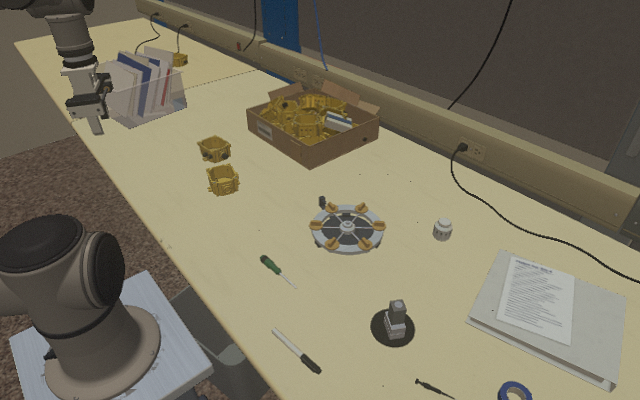

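View pics/top0.png

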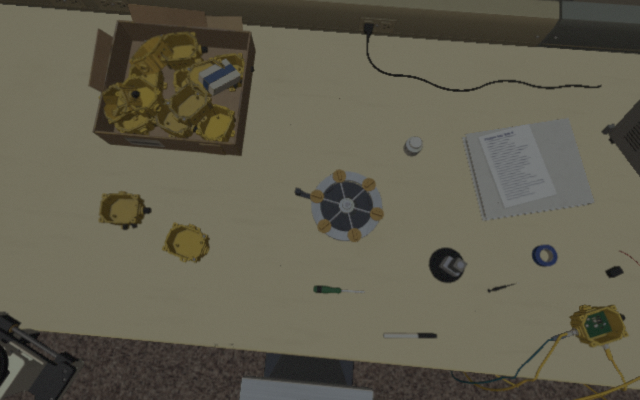

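The scene shows the wheel at about (347,228), the pointer post at (322,201) and the key on its pad at (393,325). In the top view the hub is at (347,205), the post at (300,192) and the key at (452,266).

```bash
python3 - <<'E'
import cv2
a=cv2.imread("pics/top0.png")[160:290,285:475];cv2.imwrite("pics/topc.png",cv2.resize(a,None,fx=4,fy=4,interpolation=cv2.INTER_CUBIC))
a=cv2.imread("pics/scene0.png")[188:350,300:420];cv2.imwrite("pics/scenec.png",cv2.resize(a,None,fx=3.7,fy=3.7,interpolation=cv2.INTER_CUBIC))
E
```

```text
(no output)
```

View pics/topc.png

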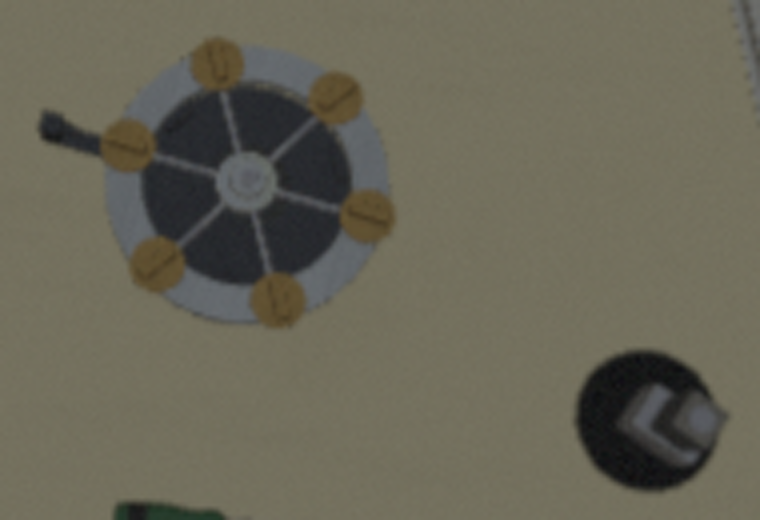

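View pics/scenec.png

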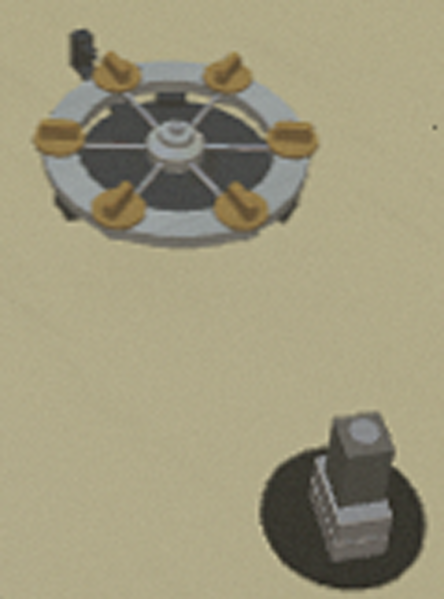

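In the top crop (x4, origin 285,160) nut0 is at (128,146) by the pointer and nut1 at (217,63), with the rest following clockwise. The key top is at (700,415) and the pad at (648,420). In the scene crop (x3.7, origin 300,188) nut0 is at (117,72), nut1 at (230,75) and the key top at (363,432).

```bash
cat > h.py <<'E'
import numpy as np, cv2, pickle
from scipy.spatial.transform import Rotation as R
from scipy.optimize import least_squares
from cell import robot, status, workorder, read_camera
def ray(c,uv):
    p=(np.array(uv,float)-[c["cx"],c["cy"]])/[c["fx"],c["fy"]]; q=p.copy()
    for _ in range(20): q=p/(1+c["k1"]*(q@q))
    P=np.array(c["pose"]); d=P[:3,:3]@[q[0],q[1],1]; return P[:3,3],d/np.linalg.norm(d)
def atz(c,uv,z):
    o,d=ray(c,uv); return (o+d*(z-o[2])/d[2])
def proj(c,X):
    P=np.array(c["pose"]); q=(np.atleast_2d(X)-P[:3,3])@P[:3,:3]; s=q[:,:2]/q[:,2:]
    return s*(1+c["k1"]*(s**2).sum(1,keepdims=True))*[c["fx"],c["fy"]]+[c["cx"],c["cy"]]
def tri(rs):
    A=np.zeros((3,3));b=np.zeros(3)
    for o,d in rs: M=np.eye(3)-np.outer(d,d);A+=M;b+=M@o
    x=np.linalg.solve(A,b); return x,[np.linalg.norm(np.cross(x-o,d)) for o,d in rs]
def delta(pos,yaw,pos0=None,R0=None):
    "tool-axis shift & rotvec from measured pose to pointing down pose with given yaw"
    s=status.observe(); p0=s["tool_pos"] if pos0 is None else pos0
    R0=R.from_euler('xyz',s["tool_rot"]) if R0 is None else R0
    return R0.inv().apply(np.array(pos)-p0),(R0.inv()*R.from_euler('xyz',[np.pi,0,yaw])).as_rotvec()
def shot(n,name=None):
    c=read_camera(n)
    if name: cv2.imwrite("pics/"+name+".png",c["image"][:,:,::-1]); pickle.dump(c,open("pics/"+name+".pkl","wb"))
    return c
E
python3 - <<'E'
from h import *
T=shot("top","topX");S=shot("scene","sceneX")
t=lambda x,y:((x+.5)/4-.5+285,(y+.5)/4-.5+160)
s=lambda x,y:((x+.5)/3.7-.5+300,(y+.5)/3.7-.5+188)
tn=[t(*p) for p in[(128,146),(217,63),(337,97),(368,216),(278,298),(158,264)]]
sn=[s(*p) for p in[(117,74),(230,75),(293,140),(241,209),(119,207),(59,139)]]
def W(p):
    a=p[3]-np.arange(6)*np.pi/3
    return np.c_[p[0]+.08*np.cos(a),p[1]+.08*np.sin(a),0*a+p[2]]
f=lambda p:np.r_[(proj(T,W(p))-tn).ravel(),(proj(S,W(p))-sn).ravel()]
r=least_squares(f,[.5,0,.03,1]);print("wheel",r.x,np.round(r.fun,1))
print(W(r.x)[:2])
for n,a,b in[("hub",(246,180),(177,128)),("keytop",(701,416),(363,432)),("pad",(648,420),(343,515)),("post",(51,126),(84,38))]:
    print(n,tri([ray(T,t(*a)),ray(S,s(*b))]))
print("pad z6",atz(T,t(648,420),.006),atz(S,s(343,515),.006))
E
```

```text
wheel [ 0.59212518 -0.06093362  0.02764839  1.36710644] [-0.1 -0.1  0.   0.3 -0.4  0.3 -0.2  0.  -0.1  0.7 -0.4  0.2  0.4  0.2
 -0.3  0.2  0.3 -0.3  0.6 -0.1  0.2  0.2  0.5 -0.5]
[[ 0.60830792  0.01741253  0.02764839]
 [ 0.6680663  -0.03577522  0.02764839]]
hub (array([ 0.59100283, -0.06018256,  0.03664378]), [np.float64(0.0006924712979092984), np.float64(0.0006924712979094646)])
keytop (array([ 0.46151637, -0.3320503 ,  0.08272367]), [np.float64(0.001588053697120924), np.float64(0.0015880536971209485)])
pad (array([ 0.4642164 , -0.32756953,  0.0033851 ]), [np.float64(0.0009677664338440865), np.float64(0.0009677664338441169)])
post (array([0.61769995, 0.06760724, 0.02718016]), [np.float64(0.0009769059226739083), np.float64(0.0009769059226740248)])
pad z6 [ 0.46475094 -0.32735003  0.006     ] [ 0.46171243 -0.32811344  0.006     ]
```

```bash
r="[-0.0355,-0.0086,0,0,0,0]"; python3 drive.py '[[-0.0355,-0.0086,0,0,0,0],[-0.0355,-0.0086,0,0,0,0],[-0.0355,-0.0086,0,0,0,0],[-0.0355,-0.0086,0,0,0,0],[-0.0355,-0.0086,0,0,0,0],[-0.0355,-0.0086,0,0,0,0],[-0.0355,-0.0086,0,0,0,0],[-0.0355,-0.0086,0,0,0,0]]' 0.09
python3 drive.py '[[-0.017,-0.0356,0,0,0,0],[-0.017,-0.0356,0,0,0,0],[-0.017,-0.0356,0,0,0,0],[-0.017,-0.0356,0,0,0,0],[-0.017,-0.0356,0,0,0,0],[-0.017,-0.0356,0,0,0,0],[-0.017,-0.0356,0,0,0,0],[-0.017,-0.0356,0,0,0,0]]'
python3 drive.py '[[-0.017,-0.0356,0,0,0,0],[-0.017,-0.0356,0,0,0,0],[-0.017,-0.0356,0,0,0,0],[-0.017,-0.0356,0,0,0,0],[-0.017,-0.0356,0,0,0,0],[-0.017,-0.0356,0,0,0,0],[-0.017,-0.0356,0,0,0,0],[-0.017,-0.0356,0,0,0,0]]'
python3 drive.py '[[0,0,0,0,0,0],[0,0,0,0,0,0]]'
python3 - <<'E'
from h import *
s=status.observe();print(s["tool_pos"],s["tool_rot"])
c=shot("wrist","w1");print(c["fx"],c["cx"],c["cy"],c["k1"],c["pose"])
print(proj(c,[[.4615,-.332,.084],[.592,-.061,.03],[.464,-.328,.006]]))
E
```

```text
time: 0.87
tool_pos: [0.4485, 0.2963, 0.4047]
tool_rot: [-3.142, -0.0, 2.715]
contact_force: [0.3, 0.5, 0.3]
opening: 0.0899
grip_force: 0.0
time: 1.53
tool_pos: [0.4528, -0.0196, 0.4048]
tool_rot: [3.141, 0.0, 2.715]
contact_force: [1.3, 0.1, -0.1]
opening: 0.0898
grip_force: 0.0
time: 2.2
tool_pos: [0.4587, -0.3354, 0.4045]
tool_rot: [3.141, -0.0, 2.714]
contact_force: [1.6, -0.5, -0.0]
opening: 0.0899
grip_force: 0.0
time: 2.37
tool_pos: [0.4587, -0.3351, 0.4037]
tool_rot: [3.141, -0.001, 2.712]
contact_force: [-0.2, 1.3, 0.4]
opening: 0.0903
grip_force: 0.0
[ 0.45869761 -0.33513736  0.40372515] [ 3.14094079e+00 -1.26567122e-03  2.71154120e+00]
354.8990743968166 323.127383842451 200.2507475677763 -0.04638374999482551 [[ 4.16201743e-01  8.68440587e-01  2.69419851e-01  3.84097698e-01]
 [ 9.09272191e-01 -3.97654584e-01 -1.22861365e-01 -3.01763700e-01]
 [ 4.38242690e-04  2.96111092e-01 -9.55153406e-01  3.82796418e-01]
 [ 0.00000000e+00  0.00000000e+00  0.00000000e+00  1.00000000e+00]]
[[328.38364897 189.67864979]
 [611.47387055 181.68504658]
 [331.64465517 170.96624085]]
```

View pics/w1.png

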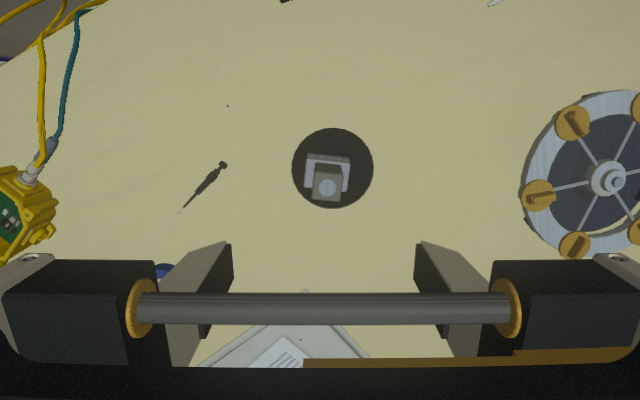

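The wrist view (w1) has the key on its pad at about (327,180), with the handle top at (327,188). Part of the wheel shows at the right.

```bash
python3 - <<'E'
import cv2
a=cv2.imread("pics/w1.png")[122:214,285:380];cv2.imwrite("pics/w1c.png",cv2.convertScaleAbs(cv2.resize(a,None,fx=6,fy=6,interpolation=cv2.INTER_CUBIC),alpha=1.4,beta=10))
E
```

```text
(no output)
```

View pics/w1c.png

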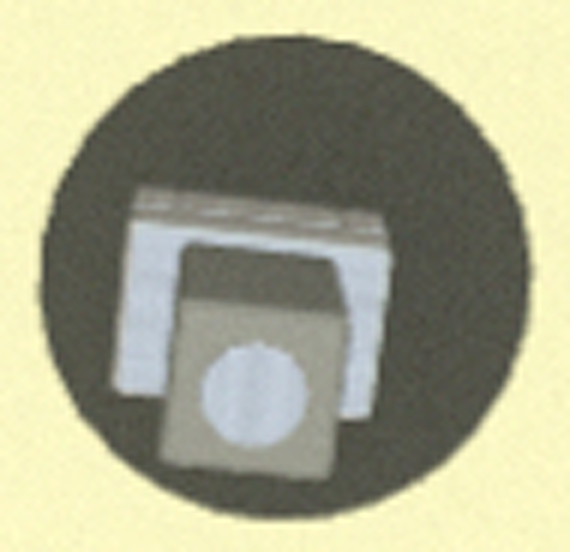

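The crop (x6, origin 285,122) has the handle top corners at (181,299), (349,313), (332,478) and (160,463). The body top corners are at (132,218), (391,249), (370,419) and (113,388), and the pad centre is at (286,277).

```bash
python3 - <<'E'
from h import *
c=pickle.load(open("pics/w1.pkl","rb"))
u=lambda x,y:((x+.5)/6-.5+285,(y+.5)/6-.5+122)
H=[u(*p) for p in[(181,299),(349,313),(332,478),(160,463)]];B=[u(*p) for p in[(132,218),(391,249),(370,419),(113,388)]]
def M(p):
    Rz=R.from_euler('z',p[2]).as_matrix();t=[p[0],p[1],p[3]]
    q=[(.013*a,.013*b,.078) for a,b in((1,1),(1,-1),(-1,-1),(-1,1))]+[(.022*a,.015*b,.034) for a,b in((1,1),(1,-1),(-1,-1),(-1,1))]
    return np.array(q)@Rz.T+t
for y0 in (1.1,1.1+np.pi/2,1.1-np.pi/2,1.1+np.pi):
  f=lambda p:(proj(c,M(p))-np.array(H+B)).ravel()
  r=least_squares(f,[.46,-.33,y0,.006]);print(r.x,r.cost,np.round(r.fun,1))
print("pad",atz(c,u(286,277),.006))
s=status.observe();print(s["tool_pos"],s["tool_rot"])
E
```

```text
[ 0.46400076 -0.33412662  2.60461737 -0.01776964] 186.56992820265384 [-0.1 -0.2 -0.3  0.4 -0.8 -0.6  0.7 -0.9  8.  -4.5 -6.5 -6.6 -8.1  5.3
  7.1  7.6]
[ 0.46400076 -0.33412662  2.60461743 -0.01776964] 186.56992820264827 [-0.1 -0.2 -0.3  0.4 -0.8 -0.6  0.7 -0.9  8.  -4.5 -6.5 -6.6 -8.1  5.3
  7.1  7.6]
[ 0.46400076 -0.33412662  2.60461742 -0.01776962] 186.56992820265802 [-0.1 -0.2 -0.3  0.4 -0.8 -0.6  0.7 -0.9  8.  -4.5 -6.5 -6.6 -8.1  5.3
  7.1  7.6]
[ 0.46400076 -0.33412662  2.60461743 -0.01776964] 186.56992820264716 [-0.1 -0.2 -0.3  0.4 -0.8 -0.6  0.7 -0.9  8.  -4.5 -6.5 -6.6 -8.1  5.3
  7.1  7.6]
pad [ 0.46103189 -0.32594851  0.006     ]
[ 0.45887862 -0.3336488   0.40394365] [ 3.14051858e+00 -1.54939005e-03  2.71326683e+00]
```

```bash
python3 - <<'E'
from h import *
c=pickle.load(open("pics/w1.pkl","rb"))
u=lambda x,y:((x+.5)/6-.5+285,(y+.5)/6-.5+122)
H=[u(*p) for p in[(181,299),(349,313),(332,478),(160,463)]];B=[u(*p) for p in[(132,218),(391,249),(370,419),(113,388)]]
cs=((-1,1),(1,1),(1,-1),(-1,-1))
def M(p):
    Rz=R.from_euler('z',p[2]).as_matrix();t=[p[0],p[1],p[3]]
    return np.array([(.013*a,.013*b,.078) for a,b in cs]+[(.022*a,.015*b,.034) for a,b in cs])@Rz.T+t
f=lambda p:(proj(c,M(p))-np.array(H+B)).ravel()
r=least_squares(f,[.46,-.33,1.1,.006]);print(r.x,r.cost,np.round(r.fun,1))
d=delta([r.x[0],r.x[1],.224],r.x[2]+np.pi/2);print(d)
E
```

```text
[ 0.46093311 -0.3328483   1.03033764 -0.00507716] 1.0289467725218526 [-0.5 -0.8  0.4  0.1 -0.3  0.1  0.1 -0.4  0.   0.4  0.1  0.  -0.2  0.
  0.4  0.6]
(array([-0.00181521,  0.00138825,  0.17994265]), array([ 0.00098608, -0.00160799,  0.11213199]))
```

```bash
python3 drive.py '[[0,0,0.02,0,0,0.028],[0,0,0.02,0,0,0.028],[0,0,0.02,0,0,0.028],[0,0,0.02,0,0,0.028],[0,0,0.02,0,0,0],[0,0,0,0,0,0],[0,0,0,0,0,0]]'
python3 - <<'E'
from h import *
c=shot("wrist","w2");s=status.observe();print(s["tool_pos"],s["tool_rot"])
q=proj(c,[[.4595,-.3325,.084]])[0].round().astype(int);o=q-[60,55];print(o)
a=c["image"][o[1]:o[1]+110,o[0]:o[0]+120,::-1]
cv2.imwrite("pics/w2c.png",cv2.convertScaleAbs(cv2.resize(a,None,fx=5,fy=5,interpolation=cv2.INTER_CUBIC),alpha=1.4,beta=10))
E
```

```text
time: 3.0
tool_pos: [0.4594, -0.3319, 0.3045]
tool_rot: [3.141, -0.002, 2.605]
contact_force: [-0.2, -0.3, 1.3]
opening: 0.0899
grip_force: 0.0
[ 0.45960635 -0.3324353   0.30562431] [3.14145834e+00 4.33573936e-04 2.60431520e+00]
[264 177]
```

View pics/w2c.png

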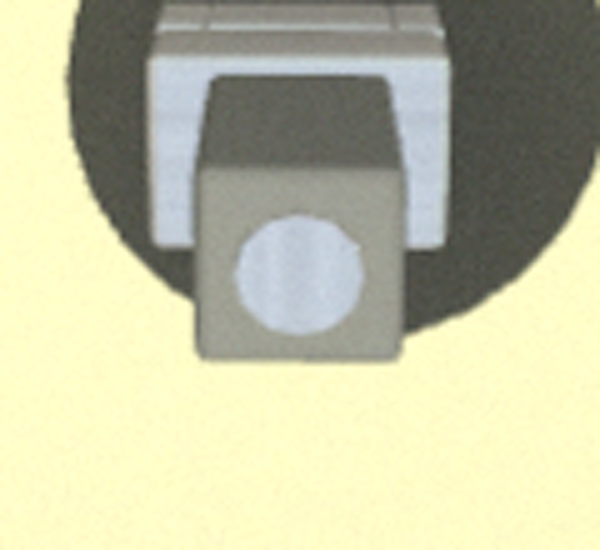

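In the crop (x5, origin 264,177) the key is square to the image. The handle top spans (197..404, 168..360) and the body top (149..449, 56..247).

```bash
python3 - <<'E'
from h import *
c=pickle.load(open("pics/w2.pkl","rb"));c1=pickle.load(open("pics/w1.pkl","rb"))
u=lambda x,y:((x+.5)/5-.5+264,(y+.5)/5-.5+177)
u1=lambda x,y:((x+.5)/6-.5+285,(y+.5)/6-.5+122)
Q=np.array([u(*p) for p in[(197,168),(404,168),(402,360),(198,360),(149,56),(449,56),(445,247),(150,247)]])
Q1=np.array([u1(*p) for p in[(181,299),(349,313),(332,478),(160,463),(132,218),(391,249),(370,419),(113,388)]])
cs=((-1,1),(1,1),(1,-1),(-1,-1))
def M(p):
    Rz=R.from_euler('z',p[2]).as_matrix();t=[p[0],p[1],p[3]]
    return np.array([(.013*a,.013*b,.078) for a,b in cs]+[(.022*a,.015*b,.034) for a,b in cs])@Rz.T+t
f=lambda p:(proj(c,M(p))-Q).ravel()
g=lambda p:(proj(c1,M(p))-Q1).ravel()
for n,F in(("w2",f),("both",lambda p:np.r_[f(p),g(p)]),("w2 z6",lambda p:f([*p[:3],.006]))):
  r=least_squares(F,[.46,-.33,1.1,.006]);print(n,r.x,r.cost,np.round(r.fun,1)[:16])
a,b=delta([r.x[0],r.x[1],.224],r.x[2]+np.pi/2);print(a,b)
print("top tri",tri([ray(c,Q[:4].mean(0)),ray(c1,Q1[:4].mean(0))]))
E
```

```text
w2 [ 4.60390871e-01 -3.33030570e-01  1.03253985e+00 -9.56858635e-04] 0.7027000561368775 [-0.6 -0.3  0.3 -0.3 -0.1 -0.  -0.1 -0.1 -0.   0.1  0.1  0.2 -0.2  0.3
  0.7  0.2]
both [ 4.59958300e-01 -3.32679060e-01  1.03176431e+00  3.99217116e-05] 3.3107864191953347 [-0.5 -0.7  0.6 -0.6  0.1 -0.1 -0.1 -0.2 -0.  -0.3  0.4 -0.1  0.1  0.1
  0.7 -0. ]
w2 z6 [ 0.45819598 -0.33173912  1.03253756  0.006     ] 5.16590733986933 [-1.3 -0.6  1.1 -0.6  0.6  1.  -0.8  0.9 -0.9 -0.8  1.  -0.7  0.7  0.5
 -0.1  0.4]
[ 0.00160335 -0.0001347   0.0816236 ] [0.00013452 0.00043351 0.00098134]
top tri (array([ 0.45892042, -0.33201315,  0.08123196]), [np.float64(5.000812232709881e-05), np.float64(5.000812232703711e-05)])
```

```bash
python3 drive.py '[[0.00514,0.0377,0,0,0,0],[0.00514,0.0377,0,0,0,0],[0.00514,0.0377,0,0,0,0],[0.00514,0.0377,0,0,0,0],[0.00514,0.0377,0,0,0,0],[0.00514,0.0377,0,0,0,0],[0.00514,0.0377,0,0,0,0],[0.00514,0.0377,0,0,0,0]]'
python3 drive.py '[[0.00514,0.0377,0,0,0,0],[0.00514,0.0377,0,0,0,0],[0,0,0.0137,0,0,-0.111],[0,0,0.0137,0,0,-0.111],[0,0,0.0137,0,0,-0.111],[0,0,0,0,0,0],[0,0,0,0,0,0]]'
python3 - <<'E'
from h import *
c=shot("wrist","w3");s=status.observe();print(s["tool_pos"],s["tool_rot"])
q=proj(c,[[.6083,.0174,.044],[.668,-.0358,.044]]).round().astype(int);print(q);o=q[0]-[70,55];print(o)
a=c["image"][o[1]:o[1]+110,o[0]:o[0]+140,::-1]
cv2.imwrite("pics/w3c.png",cv2.convertScaleAbs(cv2.resize(a,None,fx=5,fy=5,interpolation=cv2.INTER_CUBIC),alpha=1.4,beta=10))
E
```

```text
time: 3.72
tool_pos: [0.5793, -0.0511, 0.307]
tool_rot: [3.14, 0.003, 2.603]
contact_force: [0.5, -0.5, -0.1]
opening: 0.0901
grip_force: 0.0
time: 4.3
tool_pos: [0.6086, 0.017, 0.2648]
tool_rot: [3.141, 0.001, 2.933]
contact_force: [0.3, -1.0, 0.5]
opening: 0.09
grip_force: 0.0
[0.60884833 0.01677938 0.26531588] [3.14119257e+00 2.26037374e-03 2.93255947e+00]
[[324 230]
 [265 327]]
[254 175]
```

View pics/w3c.png

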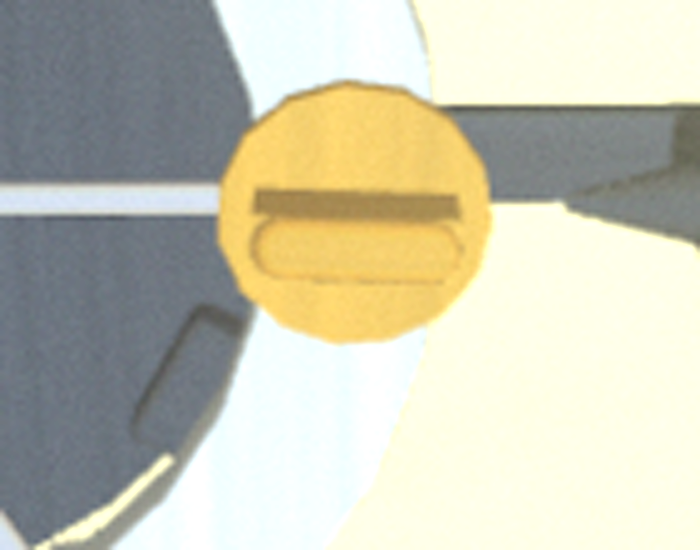

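In the crop (x5, origin 254,175) nut0's blade top runs from (250,250) to (463,250), lies almost along the image x, and sits on the round flange centred at (355,212).

```bash
python3 drive.py '[[-0.0344,-0.0196,0,0,0,0],[-0.0344,-0.0196,0,0,0,0],[0,0,0,0,0,0],[0,0,0,0,0,0]]'
cat >> h.py <<'E'
def brass(c,guess):
    hsv=cv2.cvtColor(c["image"],cv2.COLOR_RGB2HSV)
    m=cv2.inRange(hsv,(12,110,60),(26,255,255))
    m=cv2.morphologyEx(m,cv2.MORPH_CLOSE,np.ones((5,5)))
    n,l,st,ce=cv2.connectedComponentsWithStats(m)
    i=min((i for i in range(1,n) if st[i,4]>300),key=lambda i:np.hypot(*(ce[i]-guess)))
    return ce[i],st[i]
def toolxy(c,s,uv,z):
    return R.from_euler('xyz',s[1]).inv().apply(atz(c,uv,z)-s[0])
E
python3 - <<'E'
from h import *
w2=pickle.load(open("pics/w2.pkl","rb"));w3=pickle.load(open("pics/w3.pkl","rb"))
c=shot("wrist","w4");s=status.observe();print(s["tool_pos"],s["tool_rot"])
s2=([0.45960635,-0.3324353,0.30562431],[3.14145834,4.33573936e-04,2.6043152])
s3=([0.60884833,0.01677938,0.26531588],[3.14119257,2.26037374e-03,2.93255947])
k=((300.25+.5)/5-.5+264,(264+.5)/5-.5+177)
b=((356+.5)/5-.5+254,(250+.5)/5-.5+175)
print("key top in tool",toolxy(w2,s2,k,.084));print("blade in tool",toolxy(w3,s3,b,.040),atz(w3,b,.040))
for cc,ss in((w3,s3),(c,(s["tool_pos"],s["tool_rot"]))):
    p,st=brass(cc,[325,219]);print(p,st,atz(cc,p,.030),toolxy(cc,ss,p,.03))
E
```

```text
time: 4.68
tool_pos: [0.6689, -0.0377, 0.265]
tool_rot: [3.141, 0.003, 2.931]
contact_force: [-0.0, 0.2, 0.2]
opening: 0.0904
grip_force: 0.0
[ 0.66805889 -0.03659503  0.26470629] [3.14118816e+00 1.36700224e-03 2.93227964e+00]
key top in tool [ 2.02854797e-03 -7.33340531e-05  2.21623443e-01]
blade in tool [0.00329545 0.00062694 0.22530928] [0.60627162 0.01805903 0.04      ]
[324.41051201 216.99909379] [ 298  191   54   52 2207] [0.60493839 0.01812753 0.03      ] [0.00463648 0.0004133  0.23530619]
[326.59267631 214.96383363] [ 300  189   54   53 2212] [ 0.66481748 -0.03499546  0.03      ] [0.00382387 0.0007962  0.23470162]
```

```bash
cat >> h.py <<'E'
def camoff(c,s):
    Rt=R.from_euler('xyz',s[1]); return Rt.inv().apply(np.array(c["pose"])[:3,3]-s[0])
E
python3 - <<'E'
from h import *
s2=([0.45960635,-0.3324353,0.30562431],[3.14145834,4.33573936e-04,2.6043152])
s3=([0.60884833,0.01677938,0.26531588],[3.14119257,2.26037374e-03,2.93255947])
s4=([0.66805889,-0.03659503,0.26470629],[3.14118816,1.36700224e-03,2.93227964])
for n,s in((2,s2),(3,s3),(4,s4)):
    c=pickle.load(open(f"pics/w{n}.pkl","rb"));Rc=np.array(c["pose"])[:3,:3]
    print(n,camoff(c,s),R.from_matrix(Rc).as_euler('xyz'))
s=status.observe();d=np.array([.4594,-.3321,.305]);print(s["tool_pos"],s["tool_rot"],delta(d,2.603))
E
```

```text
2 [ 0.08211919 -0.0005726   0.02191995] [ 2.84172332e+00 -6.13823267e-04  1.03461202e+00]
3 [ 0.08212889 -0.00038847  0.02145869] [2.83883477e+00 1.60430221e-04 1.36304650e+00]
4 [ 0.08069788 -0.00124127  0.02084858] [2.83657948e+00 1.84913408e-04 1.36078761e+00]
[ 0.66805889 -0.03659503  0.26470629] [3.14118816e+00 1.36700224e-03 2.93227964e+00] (array([ 0.14264709, -0.33239564, -0.0406232 ]), array([0.0006259 , 0.00128803, 0.32927986]))
```

```bash
python3 drive.py '[[0.01604,-0.0369,-0.01,0,0,0],[0.01604,-0.0369,-0.01,0,0,0],[0.01604,-0.0369,-0.01,0,0,0],[0.01604,-0.0369,-0.01,0,0,0],[0.01604,-0.0369,0,0,0,0],[0.01604,-0.0369,0,0,0,0],[0.01604,-0.0369,0,0,0,0],[0.01604,-0.0369,0,0,0,0]]'
python3 drive.py '[[0.01604,-0.0369,0,0,0,0],[0,0,0,0,0,0.11],[0,0,0,0,0,0.11],[0,0,0,0,0,0.11],[0,0,0,0,0,0],[0,0,0,0,0,0]]'
python3 - <<'E'
from h import *
c=shot("wrist");s=status.observe();Rt=R.from_euler('xyz',[np.pi,0,2.603])
v=np.array(c["pose"])[:3,3]-Rt.apply([.0818,-.0006,.0214]);print(s["tool_pos"],s["tool_rot"],"virtual",v)
print(delta([.4578,-.3315,.224],2.603,(v+s["tool_pos"])/2))
E
```

```text
time: 5.4
tool_pos: [0.4803, -0.2986, 0.3049]
tool_rot: [-3.141, 0.001, 2.935]
contact_force: [0.2, -0.6, 0.3]
opening: 0.0898
grip_force: 0.0
time: 5.9
tool_pos: [0.4586, -0.3306, 0.3044]
tool_rot: [3.142, 0.001, 2.609]
contact_force: [1.1, -0.0, 0.4]
opening: 0.0902
grip_force: 0.0
[ 0.45866574 -0.33065783  0.30426059] [3.14158975e+00 6.58737588e-04 2.60943851e+00] virtual [ 0.4583498  -0.33138056  0.30474432]
(array([ 0.00041897, -0.00077367,  0.0805022 ]), array([5.02458244e-06, 6.58725964e-04, 6.43851369e-03]))
```

```bash
python3 drive.py '[[0,0,0.0161,0,0,0.005],[0,0,0.0161,0,0,0],[0,0,0.0161,0,0,0],[0,0,0.0161,0,0,0],[0,0,0.0161,0,0,0],[0,0,0,0,0,0]]'
python3 drive.py '[[0,0,0,0,0,0],[0,0,0,0,0,0],[0,0,0,0,0,0],[0,0,0,0,0,0],[0,0,0,0,0,0],[0,0,0,0,0,0]]' 0.0 40
```

```text
time: 6.45
tool_pos: [0.4581, -0.3302, 0.2204]
tool_rot: [3.14, -0.005, 2.604]
contact_force: [-0.2, 0.3, -0.6]
opening: 0.09
grip_force: 0.0
time: 6.95
tool_pos: [0.4587, -0.3315, 0.2237]
tool_rot: [-3.141, 0.001, 2.601]
contact_force: [-0.4, 0.1, -0.4]
opening: 0.0547
grip_force: 0.0
```

```bash
python3 drive.py '[[0,0,0,0,0,0],[0,0,0,0,0,0],[0,0,0,0,0,0],[0,0,0,0,0,0],[0,0,0,0,0,0],[0,0,0,0,0,0]]'
python3 drive.py '[[0,0,-0.02,0,0,0],[0,0,-0.02,0,0,0],[0,0,-0.02,0,0,0],[0,0,-0.02,0,0,0],[0,0,-0.01,0,0,0],[0,0,0,0,0,0]]'
```

```text
time: 7.45
tool_pos: [0.4587, -0.3314, 0.223]
tool_rot: [3.141, -0.0, 2.601]
contact_force: [-0.7, -0.4, 0.8]
opening: 0.0257
grip_force: 40.0
time: 7.95
tool_pos: [0.459, -0.3317, 0.3152]
tool_rot: [-3.141, 0.004, 2.601]
contact_force: [-0.2, -0.5, -1.6]
opening: 0.0258
grip_force: 40.0
```

```bash
python3 drive.py '[[0.00527,0.0376,0,0,0,0],[0.00527,0.0376,0,0,0,0],[0.00527,0.0376,0,0,0,0],[0.00527,0.0376,0,0,0,0],[0.00527,0.0376,0,0,0,0],[0.00527,0.0376,0,0,0,0],[0.00527,0.0376,0,0,0,0],[0.00527,0.0376,0,0,0,0]]'
python3 drive.py '[[0.00527,0.0376,0,0,0,0],[0.00527,0.0376,0,0,0,0],[0,0,0.01,0,0,-0.1127],[0,0,0.01,0,0,-0.1127],[0,0,0.01,0,0,-0.1127],[0,0,0,0,0,0],[0,0,0,0,0,0]]'
cat >> h.py <<'E'
def where(yaw,target=None):
    c=shot("wrist");s=status.observe();Rt=R.from_euler('xyz',[np.pi,0,yaw])
    v=np.array(c["pose"])[:3,3]-Rt.apply([.0818,-.0006,.0214]);print(s["tool_pos"],s["tool_rot"],"virtual",v)
    if target is not None: print(delta(target,yaw,(v+s["tool_pos"])/2))
    return c
E
python3 - <<'E'
from h import *
where(2.94,[.60627,.01806,.248]);where(2.94,[.60627,.01806,.248])
E
```

```text
time: 8.62
tool_pos: [0.5775, -0.0499, 0.3114]
tool_rot: [-3.141, -0.002, 2.601]
contact_force: [0.9, 0.2, -2.1]
opening: 0.0261
grip_force: 40.0
time: 9.2
tool_pos: [0.6067, 0.0181, 0.2814]
tool_rot: [-3.141, -0.003, 2.936]
contact_force: [0.3, 0.7, -1.0]
opening: 0.026
grip_force: 40.0
[0.60694011 0.01793438 0.28233542] [-3.14152785e+00 -1.51430344e-03  2.93512739e+00] virtual [0.60665634 0.01857524 0.28203877]
(array([ 0.0004253 , -0.00029674,  0.0341878 ]), array([-6.11132906e-05, -1.51445833e-03, -4.87256373e-03]))
[0.60711665 0.0178494  0.28300972] [ 3.14149227e+00 -1.54865646e-04  2.93552203e+00] virtual [0.60698697 0.01843868 0.28284651]
(array([ 0.00074267, -0.00024574,  0.0349282 ]), array([ 0.00010073, -0.00015464, -0.00447798]))
```

```bash
python3 drive.py '[[0.0006,-0.0003,0.006,0,0,-0.004],[0,0,0.006,0,0,0],[0,0,0.004,0,0,0],[0,0,0.003,0,0,0],[0,0,0.003,0,0,0],[0,0,0,0,0,0]]'
python3 drive.py '[[0,0,0.002,0,0,0],[0,0,0.002,0,0,0],[0,0,0,0,0,0]]'
```

```text
time: 9.8
tool_pos: [0.6062, 0.0178, 0.2604]
tool_rot: [-3.142, -0.001, 2.943]
contact_force: [-0.6, 0.5, -1.7]
opening: 0.0258
grip_force: 40.0
time: 10.05
tool_pos: [0.6063, 0.0179, 0.2568]
tool_rot: [3.142, -0.0, 2.943]
contact_force: [-0.0, -0.8, -1.7]
opening: 0.0258
grip_force: 40.0
```

```bash
python3 drive.py '[[0,0,0.002,0,0,0],[0,0,0.002,0,0,0],[0,0,0.002,0,0,0],[0,0,0,0,0,0]]'
python3 drive.py '[[0,0,0.001,0,0,0],[0,0,0.001,0,0,0],[0,0,0,0,0,0]]'
python3 - <<'E'
from h import *
where(2.94);s=status.observe();print(s["contact_force"],s["torque"])
E
```

```text
time: 10.38
tool_pos: [0.6063, 0.0179, 0.2506]
tool_rot: [3.142, -0.001, 2.943]
contact_force: [-0.5, -0.1, -1.5]
opening: 0.0259
grip_force: 40.0
time: 10.63
tool_pos: [0.6064, 0.0179, 0.2489]
tool_rot: [3.142, -0.0, 2.943]
contact_force: [-0.4, 1.1, -1.0]
opening: 0.0256
grip_force: 40.0
[0.6063685  0.01787655 0.24903002] [ 3.14153494e+00 -1.48730253e-04  2.94294762e+00] virtual [0.60630275 0.0177686  0.24933244]
[-0.52926204  0.09774216 -1.48328361] [ 0.01311921  0.01842892 -0.00995487]
```

```bash
python3 drive.py '[[0,0.00024,0,0,0,0.12],[0,0.00024,0,0,0,0.12],[0,0.00024,0,0,0,0.12],[0,0.00024,0,0,0,0.12],[0,0,0,0,0,0]]'
python3 - <<'E'
from h import *
where(2.463);s=status.observe();print(s["contact_force"],s["torque"])
E
```

```text
time: 11.1
tool_pos: [0.6065, 0.0187, 0.2491]
tool_rot: [-3.141, -0.001, 2.459]
contact_force: [-1.1, -0.9, -2.3]
opening: 0.0259
grip_force: 40.0
[0.60653701 0.01882555 0.2490389 ] [-3.14128288e+00 -6.72830020e-04  2.46519447e+00] virtual [0.60665324 0.01847931 0.24950432]
[-1.72072412  0.55815679 -1.68866663] [0.02366155 0.23725245 0.05169267]
```

```bash
python3 drive.py '[[0,0.00024,0,0,0,0.1208],[0,0.00024,0,0,0,0.1208],[0,0.00024,0,0,0,0.1208],[0,0.00024,0,0,0,0.1208],[0,0.00024,0,0,0,0.1208],[0,0,0,0,0,0]]'
python3 drive.py '[[0,0.00024,0,0,0,0.1208],[0,0.00024,0,0,0,0.1208],[0,0.00024,0,0,0,0.1208],[0,0.00024,0,0,0,0.1208],[0,0.00024,0,0,0,0.1208],[0,0,0,0,0,0],[0,0,0,0,0,0]]'
python3 - <<'E'
from h import *
where(1.255);s=status.observe();print(s["contact_force"],s["torque"])
E
```

```text
time: 11.65
tool_pos: [0.6075, 0.0195, 0.249]
tool_rot: [-3.141, -0.0, 1.858]
contact_force: [-0.9, 0.9, -1.7]
opening: 0.0257
grip_force: 40.0
time: 12.23
tool_pos: [0.609, 0.0194, 0.2491]
tool_rot: [3.141, -0.0, 1.263]
contact_force: [-0.3, -0.8, -0.8]
opening: 0.0256
grip_force: 40.0
[0.60901663 0.01941483 0.24916347] [ 3.14092707e+00 -7.61174935e-05  1.26195175e+00] virtual [0.60716799 0.01799565 0.24953016]
[-0.37472408 -0.19100311 -1.60509417] [-0.24308761  0.23467352 -0.05455726]
```

```bash
python3 drive.py '[[0,0,0,0,0,0],[0,0,0,0,0,0],[0,0,0,0,0,0],[0,0,0,0,0,0],[0,0,0,0,0,0],[0,0,0,0,0,0]]' 0.075
python3 drive.py '[[0,0,-0.01,0,0,0],[0,0,-0.02,0,0,0],[0,0,-0.02,0,0,0],[0,0,-0.02,0,0,0],[0,0,-0.01,0,0,0],[0,0,0,0,0,0],[0,0,0,0,0,0]]'
python3 - <<'E'
from h import *
c=shot("wrist","w5");s=status.observe();print(s["tool_pos"],s["tool_rot"])
q=proj(c,[[.608,.0178,.108]])[0].round().astype(int);o=q-[80,75];print(o)
a=c["image"][o[1]:o[1]+150,o[0]:o[0]+160,::-1]
cv2.imwrite("pics/w5c.png",cv2.convertScaleAbs(cv2.resize(a,None,fx=4,fy=4,interpolation=cv2.INTER_CUBIC),alpha=1.3,beta=10))
E
```

```text
time: 12.78
tool_pos: [0.6089, 0.0196, 0.2492]
tool_rot: [3.141, -0.0, 1.255]
contact_force: [0.8, -0.0, -0.3]
opening: 0.0615
grip_force: 0.0
time: 13.37
tool_pos: [0.6088, 0.0195, 0.3294]
tool_rot: [3.141, -0.0, 1.255]
contact_force: [0.1, -0.1, -0.0]
opening: 0.0751
grip_force: 0.0
[0.60855559 0.01954303 0.32837829] [-3.14042228e+00  1.77259684e-04  1.25492856e+00]
[244 156]
```

View pics/w5c.png

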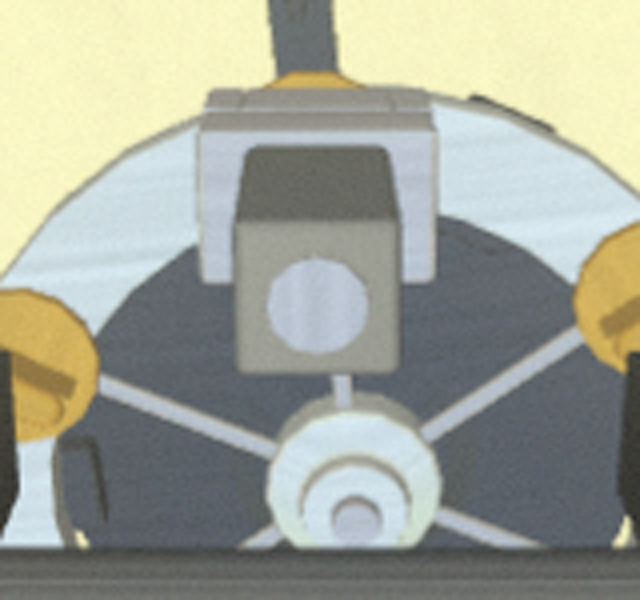

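The w5 crop (x4, origin 244,156) shows the key standing upright on nut0, freed, with its handle top centred at (318,305) and square to the gripper. I'll take it again and turn the second quarter.

```bash
python3 drive.py '[[0,0,0.02,0,0,0],[0,0,0.02,0,0,0],[0,0,0.02,0,0,0],[0,0,0.015,0,0,0],[0,0,0.005,0,0,0],[0,0,0,0,0,0]]'
python3 drive.py '[[0,0,0,0,0,0],[0,0,0,0,0,0],[0,0,0,0,0,0],[0,0,0,0,0,0],[0,0,0,0,0,0],[0,0,0,0,0,0],[0,0,0,0,0,0],[0,0,0,0,0,0]]' 0 40
python3 drive.py '[[0,0,0,0,0,0],[0,0,0,0,0,0],[0,0,0,0,0,0]]'
```

```text
time: 13.92
tool_pos: [0.6081, 0.0195, 0.2465]
tool_rot: [-3.136, 0.001, 1.255]
contact_force: [0.7, -0.2, 0.1]
opening: 0.0751
grip_force: 0.0
time: 14.58
tool_pos: [0.6089, 0.0196, 0.2493]
tool_rot: [3.141, -0.0, 1.255]
contact_force: [-0.4, -0.7, 0.2]
opening: 0.0264
grip_force: 0.1
time: 14.83
tool_pos: [0.6089, 0.0195, 0.2493]
tool_rot: [3.141, -0.0, 1.255]
contact_force: [0.6, -0.3, 1.4]
opening: 0.0256
grip_force: 40.0
```

```bash
python3 drive.py '[[0,0.0002,0,0,0,0.1208],[0,0.0002,0,0,0,0.1208],[0,0.0002,0,0,0,0.1208],[0,0.0002,0,0,0,0.1208],[0,0.0002,0,0,0,0.1208],[0,0.0002,0,0,0,0.1208],[0,0.0002,0,0,0,0.1208]]'
python3 drive.py '[[0,0.0002,0,0,0,0.1208],[0,0.0002,0,0,0,0.1208],[0,0.0002,0,0,0,0.1208],[0,0.0002,0,0,0,0.1208],[0,0.0002,0,0,0,0.1208],[0,0.0002,0,0,0,0.1208],[0,0,0,0,0,0],[0,0,0,0,0,0]]'
python3 - <<'E'
from h import *
where(-.316);s=status.observe();print(s["contact_force"],s["torque"],s["qpos"])
E
```

```text
time: 15.42
tool_pos: [0.6097, 0.0183, 0.2492]
tool_rot: [3.141, 0.001, 0.404]
contact_force: [-2.4, -2.4, 2.5]
opening: 0.0259
grip_force: 40.0
time: 16.08
tool_pos: [0.6097, 0.0172, 0.2492]
tool_rot: [3.141, 0.001, -0.312]
contact_force: [-4.4, -2.6, 4.7]
opening: 0.026
grip_force: 40.0
[0.60967774 0.01721958 0.24921233] [ 3.14069245e+00  1.09747009e-03 -3.11479470e-01] virtual [0.60692011 0.01711087 0.24950695]
[-4.75935459 -2.98530785  4.79736937] [-0.629089    1.09903648  0.01596221] [-9.72062262e-02  6.47647778e-01  1.47064344e+00 -7.56304219e-04
  1.02456535e+00  1.78546236e+00]
```

```bash
python3 drive.py '[[0,0,0,0,0,-0.05],[0,0,0,0,0,-0.05],[0,0,-0.004,0,0,0],[0,0,-0.008,0,0,0],[0,0,-0.012,0,0,0],[0,0,-0.015,0,0,0],[0,0,-0.011,0,0,0],[0,0,0,0,0,0]]'
python3 drive.py '[[0.0337,0.0188,0,0,0,0],[0.0337,0.0188,0,0,0,0],[0,0,0,0,0,-0.12],[0,0,0,0,0,-0.12],[0,0,0,0,0,-0.12],[0,0,0,0,0,-0.12],[0,0,0,0,0,-0.12],[0,0,0,0,0,-0.12]]'
python3 drive.py '[[0,0,0,0,0,-0.12],[0,0,0,0,0,-0.12],[0,0,0,0,0,-0.12],[0,0,0,0,0,-0.12],[0,0,0,0,0,-0.12],[0,0,0,0,0,-0.12],[0,0,0,0,0,-0.12],[0,0,0,0,0,-0.12]]'
python3 drive.py '[[0,0,0,0,0,-0.12],[0,0,0,0,0,-0.12],[0,0,0,0,0,-0.12],[0,0,0,0,0,-0.065],[0,0,0,0,0,0],[0,0,0,0,0,0]]'
python3 - <<'E'
from h import *
where(1.893,[.6676,-.0337,.249]);s=status.observe();print(delta([.6676,-.0337,.249],1.893))
c=shot("scene","s5");T=shot("top","t5")
p,st=brass(T,proj(T,[[.6083,.0175,.03]])[0]);print(p,st)
a=T["image"][160:240,290:390,::-1];b=c["image"][185:265,300:400,::-1]
cv2.imwrite("pics/st5.png",np.hstack([cv2.convertScaleAbs(cv2.resize(x,None,fx=4,fy=4,interpolation=cv2.INTER_CUBIC),alpha=1.4) for x in(a,b)]))
E
```

```text
time: 16.8
tool_pos: [0.6108, 0.0176, 0.3021]
tool_rot: [-3.141, -0.005, -0.215]
contact_force: [0.7, -0.5, -1.1]
opening: 0.0259
grip_force: 40.0
time: 17.47
tool_pos: [0.6678, -0.0336, 0.2983]
tool_rot: [-3.141, 0.001, 0.51]
contact_force: [-0.9, 0.4, -1.7]
opening: 0.0257
grip_force: 40.0
time: 18.13
tool_pos: [0.6678, -0.0335, 0.2983]
tool_rot: [-3.141, -0.0, 1.471]
contact_force: [0.0, 0.6, -1.6]
opening: 0.0257
grip_force: 40.0
time: 18.63
tool_pos: [0.6678, -0.0336, 0.2986]
tool_rot: [-3.141, -0.0, 1.887]
contact_force: [0.2, -0.2, -2.0]
opening: 0.0255
grip_force: 40.0
[ 0.66781323 -0.03357222  0.29866698] [-3.14117868e+00 -4.00070996e-04  1.88722438e+00] virtual [ 0.66780683 -0.03467473  0.29897792]
(array([ 4.47877390e-04, -4.71998379e-05,  4.98226589e-02]), array([-0.00041282, -0.00040127, -0.00577554]))
(array([-7.49516833e-05, -2.21841951e-04,  4.96670526e-02]), array([-0.00041282, -0.00040127, -0.00577554]))
[188.65880218 234.07441016] [168 223  41  23 551]
```

View pics/st5.png

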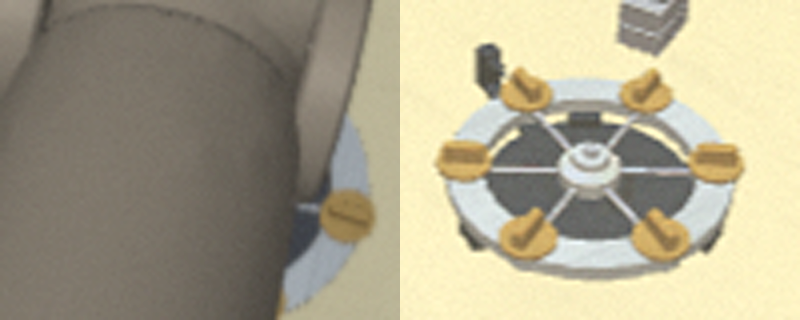

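The right half (scene view) shows nut0's blade at (527,90) back along its spoke after the half turn. The key hangs above nut1, which is at (645,92). The arm covers the top view.

```bash
python3 drive.py '[[0,-0.0002,0.012,0,0,-0.006],[0,0,0.012,0,0,0],[0,0,0.006,0,0,0],[0,0,0.004,0,0,0],[0,0,0.003,0,0,0],[0,0,0.002,0,0,0],[0,0,0,0,0,0]]'
python3 drive.py '[[0,0,0.002,0,0,0],[0,0,0.001,0,0,0],[0,0,0,0,0,0]]'
```

```text
time: 19.37
tool_pos: [0.6677, -0.0337, 0.2597]
tool_rot: [-3.141, -0.0, 1.895]
contact_force: [0.4, 0.3, -1.4]
opening: 0.0257
grip_force: 40.0
time: 19.62
tool_pos: [0.6677, -0.0337, 0.2572]
tool_rot: [3.141, 0.0, 1.896]
contact_force: [0.2, 0.5, -2.1]
opening: 0.0254
grip_force: 40.0
```

```bash
python3 drive.py '[[0,0,0.002,0,0,0],[0,0,0.002,0,0,0],[0,0,0.002,0,0,0],[0,0,0.0018,0,0,0],[0,0,0,0,0,0],[0,0,0,0,0,0]]'
python3 drive.py '[[0,0.00024,0,0,0,0.12],[0,0.00024,0,0,0,0.12],[0,0.00024,0,0,0,0.12],[0,0.00024,0,0,0,0.12],[0,0,0,0,0,0]]'
python3 - <<'E'
from h import *
s=status.observe();print(s["contact_force"],s["torque"])
E
```

```text
time: 20.12
tool_pos: [0.6677, -0.0337, 0.2493]
tool_rot: [3.141, -0.0, 1.896]
contact_force: [0.4, -0.7, 0.2]
opening: 0.0257
grip_force: 40.0
time: 20.53
tool_pos: [0.6685, -0.0335, 0.2493]
tool_rot: [-3.141, -0.0, 1.411]
contact_force: [-0.5, 0.7, -0.2]
opening: 0.0258
grip_force: 40.0
[-0.54355221  0.72656382 -0.1638699 ] [-0.04099151  0.20469858 -0.00335922]
```

```bash
python3 drive.py '[[0,0.00024,0,0,0,0.121],[0,0.00024,0,0,0,0.121],[0,0.00024,0,0,0,0.121],[0,0.00024,0,0,0,0.121],[0,0.00024,0,0,0,0.121],[0,0,0,0,0,0]]'
python3 drive.py '[[0,0.00024,0,0,0,0.121],[0,0.00024,0,0,0,0.121],[0,0.00024,0,0,0,0.121],[0,0.00024,0,0,0,0.121],[0,0.00024,0,0,0,0.121],[0,0,0,0,0,0],[0,0,0,0,0,0]]'
python3 drive.py '[[0,0,0,0,0,-0.05],[0,0,0,0,0,-0.05],[0,0,-0.004,0,0,0],[0,0,-0.008,0,0,0],[0,0,-0.012,0,0,0],[0,0,-0.015,0,0,0],[0,0,-0.015,0,0,0],[0,0,0,0,0,0]]'
python3 - <<'E'
from h import *
s=status.observe();print(s["qpos"]);where(.305)
c=shot("scene","s6")
# blade yaw check: brass dark-side orientation in the scene camera is coarse; use moments of nut0/nut1 blobs
for X in([.6083,.0175,.035],[.6682,-.0356,.035]): print(proj(c,[X])[0],brass(c,proj(c,[X])[0]))
E
```

```text
time: 21.03
tool_pos: [0.6695, -0.0342, 0.2493]
tool_rot: [-3.141, 0.001, 0.81]
contact_force: [-1.5, -2.1, -0.8]
opening: 0.0261
grip_force: 40.0
time: 21.62
tool_pos: [0.67, -0.0353, 0.2493]
tool_rot: [-3.142, 0.001, 0.213]
contact_force: [-4.4, -2.3, 2.0]
opening: 0.0258
grip_force: 40.0
time: 22.28
tool_pos: [0.6713, -0.035, 0.3083]
tool_rot: [3.138, -0.008, 0.306]
contact_force: [1.1, -0.1, -1.7]
opening: 0.0259
grip_force: 40.0
[-1.66105918e-01  6.88992025e-01  1.20678595e+00  3.02166975e-04
  1.23752406e+00  1.09826173e+00]
[ 0.67093985 -0.03501977  0.30629829] [ 3.13914255 -0.00530549  0.30613199] virtual [ 0.6689725 -0.0361286  0.3092611]
[331.6587377  205.61618451] (array([302.97057931, 117.19775554]), array([ 254,   86,   98,   78, 3297], dtype=int32))
[361.69401757 205.854897  ] (array([302.97057931, 117.19775554]), array([ 254,   86,   98,   78, 3297], dtype=int32))
```

```bash
python3 drive.py '[[-0.0315,0.02425,0,0,0,0],[-0.0315,0.02425,0,0,0,0],[-0.0315,0.02425,0,0,0,0],[-0.0315,0.02425,0,0,0,0],[-0.0315,0.02425,0,0,0,0],[-0.0315,0.02425,0,0,0,0],[-0.0315,0.02425,0,0,0,0],[-0.0315,0.02425,0,0,0,0]]'
python3 drive.py '[[-0.0315,0.02425,0,0,0,0],[0,0,0.02,0,0,0],[0,0,0.02,0,0,0],[0,0,0.015,0,0,0],[0,0,0.01,0,0,0],[0,0,0,0,0,0],[0,0,0,0,0,0]]'
```

```text
time: 23.05
tool_pos: [0.4868, -0.2969, 0.3025]
tool_rot: [-3.14, 0.001, 0.306]
contact_force: [1.2, -1.1, -1.5]
opening: 0.0258
grip_force: 40.0
time: 23.63
tool_pos: [0.4657, -0.3282, 0.2378]
tool_rot: [-3.14, 0.001, 0.306]
contact_force: [-0.2, 0.3, -1.3]
opening: 0.0259
grip_force: 40.0
```

```bash
python3 drive.py '[[0,0,0.005,0,0,0],[0,0,0.004,0,0,0],[0,0,0.003,0,0,0],[0,0,0.001,0,0,0],[0,0,0,0,0,0],[0,0,0,0,0,0]]'
```

```text
time: 24.13
tool_pos: [0.4657, -0.3284, 0.2255]
tool_rot: [3.141, -0.0, 0.306]
contact_force: [-0.6, -0.2, -2.0]
opening: 0.0261
grip_force: 40.0
```

```bash
python3 drive.py '[[0,0,0.001,0,0,0],[0,0,0.0005,0,0,0],[0,0,0,0,0,0],[0,0,0,0,0,0]]'
python3 drive.py '[[0,0,0,0,0,0],[0,0,0,0,0,0],[0,0,0,0,0,0],[0,0,0,0,0,0],[0,0,0,0,0,0],[0,0,0,0,0,0]]' 0.08
python3 drive.py '[[0,0,-0.01,0,0,0],[0,0,-0.02,0,0,0],[0,0,-0.02,0,0,0],[0,0,-0.02,0,0,0],[0,0,-0.02,0,0,0],[0,0,-0.02,0,0,0],[0,0,0,0,0,0]]'
```

```text
time: 24.47
tool_pos: [0.4657, -0.3284, 0.2253]
tool_rot: [3.141, -0.001, 0.306]
contact_force: [-1.8, 2.5, 8.8]
opening: 0.0256
grip_force: 40.0
time: 24.97
tool_pos: [0.4656, -0.3284, 0.2237]
tool_rot: [-3.141, -0.0, 0.305]
contact_force: [0.5, -0.3, 0.9]
opening: 0.0611
grip_force: 0.0
time: 25.55
tool_pos: [0.4662, -0.3289, 0.3388]
tool_rot: [3.135, -0.004, 0.306]
contact_force: [0.4, -1.5, 1.2]
opening: 0.0801
grip_force: 0.0
```

```bash
python3 drive.py '[[0.0312,-0.02437,0,0,0,0],[0.0312,-0.02437,0,0,0,0],[0.0312,-0.02437,0,0,0,0],[0.0312,-0.02437,0,0,0,0],[0.0312,-0.02437,0,0,0,0],[0.0312,-0.02437,0,0,0,0],[0.0312,-0.02437,0,0,0,0],[0.0312,-0.02437,0,0,0,0]]'
python3 drive.py '[[0.0312,-0.02437,0,0,0,0],[0,0,0.0185,0,0,0],[0,0,0.0185,0,0,0],[0,0,0.0185,0,0,0],[0,0,0.0185,0,0,0],[0,0,0,0,0,0],[0,0,0,0,0,0]]'
cat >> h.py <<'E'
def ang(c,g):
    p,st=brass(c,g); G=cv2.GaussianBlur(cv2.cvtColor(c["image"],cv2.COLOR_RGB2GRAY).astype(float),(0,0),1)
    y,x=np.mgrid[:400,:640]; m=np.hypot(x-p[0],y-p[1])<.68*st[2:4].min()/2
    gx=cv2.Sobel(G,-1,1,0)[m];gy=cv2.Sobel(G,-1,0,1)[m]
    return p,st,.5*np.arctan2(2*(gx*gy).sum(),(gx**2-gy**2).sum())+np.pi/2  # line dir in image
E
python3 - <<'E'
from h import *
c=shot("wrist","w6");s=status.observe();print(s["tool_pos"],s["tool_rot"])
print("now nut1",ang(c,proj(c,[[.666,-.035,.03]])[0]))
w3=pickle.load(open("pics/w3.pkl","rb"));print("ref nut0 in w3",ang(w3,[324,217]),"tool yaw 2.9326")
w4=pickle.load(open("pics/w4.pkl","rb"));print("ref nut1 in w4",ang(w4,[326,215]))
E
```

```text
time: 26.22
tool_pos: [0.6457, -0.0656, 0.3337]
tool_rot: [-3.141, 0.0, 0.306]
contact_force: [1.3, -0.3, -0.1]
opening: 0.0801
grip_force: 0.0
time: 26.8
tool_pos: [0.6672, -0.0347, 0.2589]
tool_rot: [-3.14, 0.002, 0.306]
contact_force: [0.6, -0.5, 0.6]
opening: 0.0802
grip_force: 0.0
[ 0.66759987 -0.03488296  0.26034413] [-3.14157509e+00 -2.11838267e-04  3.05381969e-01]
now nut1 (array([323.94343696, 221.5634715 ]), array([ 297,  195,   55,   54, 2316], dtype=int32), np.float64(3.1204537753802297))
ref nut0 in w3 (array([324.41051201, 216.99909379]), array([ 298,  191,   54,   52, 2207], dtype=int32), np.float64(0.01943843678483881)) tool yaw 2.9326
ref nut1 in w4 (array([326.59267631, 214.96383363]), array([ 300,  189,   54,   53, 2212], dtype=int32), np.float64(1.0279114092309765))
```

```bash
python3 - <<'E'
from h import *
f=shot("scene","s7")
def an(im,p,r=7):
    G=cv2.GaussianBlur(cv2.cvtColor(im,cv2.COLOR_RGB2GRAY).astype(float),(0,0),.8);y,x=np.mgrid[:400,:640];m=np.hypot(x-p[0],(y-p[1])*1.3)<r
    gx=cv2.Sobel(G,-1,1,0)[m];gy=cv2.Sobel(G,-1,0,1)[m];return round(.5*np.arctan2(2*(gx*gy).sum(),(gx**2-gy**2).sum()),3)
ims=[cv2.imread(f"pics/{n}.png")[:,:,::-1].copy() for n in("scene0","sceneX","s5","s7")]
for X in W if False else [(331.3,207.5),(361.8,207.8),(378.7,225),(364.7,244),(331.7,243.6),(315.5,225)]:
    print(X,[an(i,X) for i in ims])
# key: compare with model box: project expected key outline centres
k=proj(f,[[.463,-.329,.084],[.463,-.329,.006]]);print(k,[f["image"][int(v),int(u)] for u,v in k])
d=cv2.absdiff(ims[1],ims[3]).max(2)>40;n,l,st,ce=cv2.connectedComponentsWithStats(d.astype(np.uint8));print([(st[i].tolist()) for i in range(1,n) if st[i,4]>25])
cv2.imwrite("pics/fin.png",ims[3][280:360,340:440,::-1])
E
```

```text
(331.3, 207.5) [np.float64(-0.913), np.float64(-0.91), np.float64(-0.871), np.float64(-0.871)]
(361.8, 207.8) [np.float64(0.632), np.float64(0.637), np.float64(0.641), np.float64(-1.126)]
(378.7, 225) [np.float64(-1.31), np.float64(-1.294), np.float64(-1.303), np.float64(-1.297)]
(364.7, 244) [np.float64(-0.799), np.float64(-0.789), np.float64(-0.803), np.float64(-0.796)]
(331.7, 243.6) [np.float64(0.821), np.float64(0.805), np.float64(0.807), np.float64(0.793)]
(315.5, 225) [np.float64(1.469), np.float64(1.467), np.float64(1.458), np.float64(1.475)]
[[397.93029733 302.36110968]
 [393.09430551 326.74422401]] [array([140, 142, 142], dtype=uint8), array([103,  99,  93], dtype=uint8)]
[[0, 0, 178, 166, 8749], [152, 0, 102, 43, 850], [232, 0, 17, 15, 95], [261, 0, 38, 44, 1171], [216, 2, 15, 14, 41], [317, 26, 22, 23, 114], [251, 34, 15, 13, 77], [260, 42, 65, 32, 619], [354, 46, 42, 22, 472], [323, 62, 80, 38, 1073], [357, 89, 15, 8, 30], [354, 101, 26, 13, 168], [326, 122, 81, 78, 2440], [17, 168, 30, 30, 346], [41, 172, 51, 24, 245], [14, 178, 9, 12, 35], [18, 201, 30, 22, 250], [42, 207, 11, 9, 48], [95, 231, 30, 66, 983], [83, 236, 12, 29, 102], [74, 247, 8, 18, 49], [17, 273, 49, 22, 99], [13, 278, 81, 61, 1957], [84, 280, 13, 24, 86], [16, 284, 34, 24, 119], [400, 315, 9, 10, 46], [389, 320, 13, 9, 48], [389, 332, 11, 7, 31]]
```

```bash
python3 drive.py '[[0,0,-0.03,0,0,0],[0,0,-0.03,0,0,0],[0,0,-0.03,0,0,0],[0,0,0,0,0,0],[0,0,0,0,0,0]]'; python3 -c "
from cell import robot, status, workorder, read_camera
print(workorder.hand_in())"
```

```text
time: 27.32
tool_pos: [0.6677, -0.0349, 0.3541]
tool_rot: [3.138, -0.007, 0.305]
contact_force: [0.0, -0.1, -0.4]
opening: 0.0802
grip_force: 0.0
the job is handed in; nothing more can be done
None
```

The job is handed in at about 27 s: nut0 was tightened two quarter turns (key let go standing on the nut and retaken between them), nut1 one quarter turn, and the key is back on its pad; camera checks put nut1 within about 0.02 rad, nut0 within about 0.05 rad, the other nuts unmoved, and no verdict was returned.

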